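# Open the fume extraction gate fully and start the fan

### The job

Get the fume extraction ready for soldering: with the fingertips, push the air gate's lever round from shut, past its half-open click, until it rests at the second stop, fully open; then press the large start button on the fan's control box down until it bottoms and let it come up again. Only push and press: do not pinch the lever's paddle, do not press the start button before the gate is fully open, leave the small stop button alone, and leave everything else on the bench where it is.

Things in the scene. Friction and masses are not known exactly. Their poses are not given: they have to be found in the camera images.
- gate: Fume extraction box, fixed: metal, 260 (its x) x 220 (y) x 70 mm high, dark louvres on its front (-x) face; mounting straps reach 150 mm either way along x. Origin: centre of the underside; x to its back, y left, z up. Stands on the robot's left or right, yaw up to 0.4 rad. On top a steel lever bar turns level about an upright pivot, over a curved plate with marks at shut, half and open.
- gate_pivot (a point): Point on the lever's upright turning axis, on the box at x = 30, y = 0, z = 82 mm (the bar's lower face is 3 mm above it, the bar's upper face 9 mm above it). Same axes as gate.
- gate_lever (a joint): Lever angle, rad: 0 shut, 0.6 first detent (half open), 1.2 second stop (fully open, end of travel); grows anticlockwise from above. At v the bar points along angle (pi - 0.6 + v) from the gate's x axis: it swings from left front to right front. Within about 0.25 of 0, 0.6 or 1.2 it is drawn into that click, and rests within 0.02 of it. Moving it takes about 4 N at the paddle.
- paddle (a point): Centre of the top face of the black upright paddle on the lever's end, 115 mm from the pivot axis, 137 mm above the bench. The paddle is 32 mm wide along the bar, 14 mm thick across the swing, 46 mm tall (91 to 137 mm above the bench). x points outward along the bar, y is the way the lever opens, z up.
- control: Fan control box, fixed to the bench, grey metal, 100 (its x) x 140 (its y) x 45 mm high, two round grey buttons on top, on the other side of the bench from the gate. Origin: centre of the underside; x away from the robot, y left at zero yaw; yaw up to about 0.4 rad either way.
- start_top (a point): Centre of the top of the large start button (38 mm across), at the +y (left) half of the control box, 33 mm from its centre.
- start (a joint): Travel of the start button, m: 0 up, 0.006 fully down; springs back when let go; fully down takes 5 N.
- stop_top (a point): Centre of the top of the small stop button (20 mm across), at the -y half of the control box, 40 mm from its centre. Not to be pressed.
- stop (a joint): Travel of the stop button, m: 0 up, 0.006 fully down.
- spool: Loose reel of solder wire, 44 mm across, 34 mm high, standing on top of the extraction box at its back left. Origin: centre of its underside. To be left alone.
- jar: Loose pale screw jar with a white lid, 52 mm across, 65 mm high, standing beside the control box on its +y side. Origin: centre of the underside. To be left alone.
- adapter: Loose black plug-in power adapter, 75 x 45 x 34 mm with two upright pins to 52 mm, beside the control box on its -y side. Origin: centre of the underside. To be left alone.
- cup: Loose steel cup, 62 mm across, 75 mm high, behind the control box. Origin: centre of the underside. To be left alone.
- driver: Loose screwdriver, 190 mm long, lying in front of the control box. To be left alone.
- tape: Loose grey ring, 90 mm across, 22 mm high, an empty tape core, lying at the right of the bench, beside the stripped monitor. To be left alone.
- sprayer: Loose blue bottle, 66 mm across, 165 mm high, standing at the left of the bench, beside the open computer. To be left alone.

How it is judged:
By the outcome, as a careful person would: the job done as asked, in the order asked, and still so for the second after the job is handed in, with the robot touching nothing.
It also fails if it takes over 56 s, if anything falls off the work surface, if the arm or the gripper's body presses on something with over 40 N, if the wrist force passes 120 N, or if a joint passes its speed limit or range.

### The arm

A 6-joint arm with a two-finger parallel gripper is mounted at the origin on the work surface. World frame = base frame: x ahead of the robot, y to its left, z up, the work surface at z = 0. Lengths are in m, angles in rad, forces in N, time in s.
With the tool pointing down it reaches from about 0.325 to 0.75 m from the base axis. Payload 7.6 kg.
Tool frame: the origin (TCP) lies at the very end of the fingers, on their centre line; the grasp point (between the pads) lies 19 mm behind it; z points along the fingers, x is the direction in which the jaws open and shut, and the axes are right-handed (so a half turn about z gives the same grasp; the last joint's range is limited). The gripper opens to 85 mm and grips with 20 to 120 N. Pads are 22 mm wide; open, the fingers measure 114 mm over their backs; the gripper's body (76 mm by 85 mm) begins 54 mm behind the grasp point. The pads swing forward as they close: fully open they stand 13 mm farther back than shut.
Start: joints at [1.214, 0.052, 1.401, -0, 1.689, -0.07], TCP at [0.148, 0.504, 0.231] pointing down, gripper open.
Joint ranges: [-2.9, 2.9], [-0.91, 2.17], [0.12, 2.37], [-1.06, 4.2], [0.26, 2.73], [-2.93, 2.93]. Speed limits (rad/s): [2.57, 2.57, 3.01, 3.14, 3.14, 3.14].

### API

Orientations are given as a unit quaternion [x, y, z, w].
In Python, from station import observe, get_image, camera_params, sign_off gives the robot as it stands. The module is installed in compiled form; this text tells all that it offers.
- The arm moves only by the shell command python3 -m handwheel 'ROWS' [OPENING] [FORCE]. ROWS is text: rows parted by semicolons, each of 4 numbers parted by spaces: the shift along the tool's x, y, z in m, then the turn about the tool's z in degrees. A call has 1 to 12 rows; each row is the pose to reach, as a shift and turn from the pose commanded when the call began, along the tool's axes at that moment; what a row does not reach only later rows make up. A row lasts 1/10 s, in which the tool goes at most 50 mm and 8.59 degrees, less where a joint would pass 70% of its speed; a pose out of reach is approached as far as the arm can. A call with a gripper value outside its range is refused whole. OPENING is the closure, from 0 (fully open) to 1 (shut), set as the call begins (- or left out, the last holds). The fingers move at their own pace and stop on an object; FORCE is the grip in N (left out, the last holds). Time passes only in rows, so rows that repeat a pose let the fingers close. It gives the time, the measured TCP pose, the force and the opening at its end, in the units of the state.
- observe(): the state, without advancing time (a new reading comes with each control period).
- get_image(name): name is "side" or "top"; returns the picture (480x640x3 uint8, red, green, blue); there is no depth.
- camera_params(name): a dict with "camera_matrix" (3x3 intrinsics, pixels), "R" (3x3) and "t" (3): a world point X has camera coordinates R X + t. Camera axes: x right, y down, z forward; pixel columns grow to the right and rows downward; lengths in m; the calibration is good to about 2 mm. A picture is of the moment at which its call begins. camera_params takes no time and is no camera call.
- sign_off(): hands the job in, once; it reports no verdict.
The state is a dict: "clock": time; "joints": joint angles; "joint_velocities": joint speeds; "tau": joint torques, N m; "tool_pos": TCP position; "tool_rot": TCP orientation; "contact_force": force on the tool from outside, world axes, zero at the start; "moment": the same for the moment, N m; "grip_width": finger opening in m.
Only numpy, scipy, OpenCV 4.12 (cv2) and the standard library are available. Lean on these libraries where they do the work, as an engineer would, in place of code of your own. Each camera call takes 0.05 s, during which the arm holds its last target.

## Working session

There is one attempt and no reset: what is moved stays moved. The work goes in short steps, Python scripts to look and compute and a shell command to move; the robot and the scene stay as the last step left them, time stands still between calls to the robot, and variables do not carry over. Pictures are saved under pics/ and viewed, and the job is handed in when it is done.

```bash
mkdir -p pics
python3 - <<'E'
from station import *
import cv2,numpy as np
s=observe()
for k,v in s.items(): print(k,np.round(v,4))
for n in("side","top"):
    im=get_image(n); cv2.imwrite(f"pics/{n}0.png",im[:,:,::-1])
    p=camera_params(n); print(n,p)
E
```

```text
clock 0.0
joints [ 1.2137e+00  5.2800e-02  1.4017e+00  1.0000e-04  1.6886e+00 -7.0300e-02]
joint_velocities [-0.0007  0.0007  0.0012 -0.0005 -0.0006  0.0004]
tau [ 7.00000e-04 -3.81672e+01 -3.60191e+01 -0.00000e+00  6.30000e-03
 -0.00000e+00]
tool_pos [0.1484 0.5033 0.2305]
tool_rot [ 8.009e-01  5.988e-01 -7.000e-04  4.000e-04]
contact_force [0.0439 0.1178 0.1025]
moment [ 0.0354 -0.0451 -0.0363]
grip_width 0.0855
side {'camera_matrix': array([[590.80688703,   0.        , 326.87191525],
       [  0.        , 590.80688703, 239.59546677],
       [  0.        ,   0.        ,   1.        ]]), 'R': array([[ 0.91475999,  0.40388138, -0.00969537],
       [ 0.22014216, -0.51844044, -0.82629108],
       [-0.33875005,  0.75372365, -0.56315989]]), 't': array([-0.56331729, -0.04297856,  1.68367157])}
top {'camera_matrix': array([[457.11063769,   0.        , 319.47573259],
       [  0.        , 457.11063769, 243.11074939],
       [  0.        ,   0.        ,   1.        ]]), 'R': array([[ 0.01627359, -0.99972688,  0.01677285],
       [-0.98793933, -0.01866062, -0.15371289],
       [ 0.1539839 , -0.0140691 , -0.98797319]]), 't': array([-0.02729371,  0.59809817,  1.00148096])}
```

View pics/top0.png

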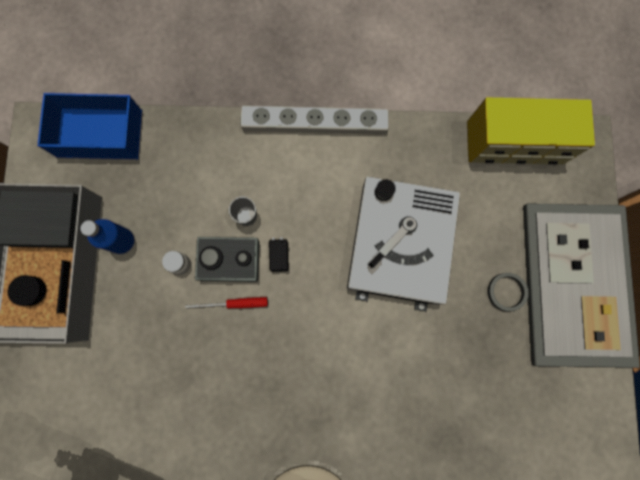

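View pics/side0.png

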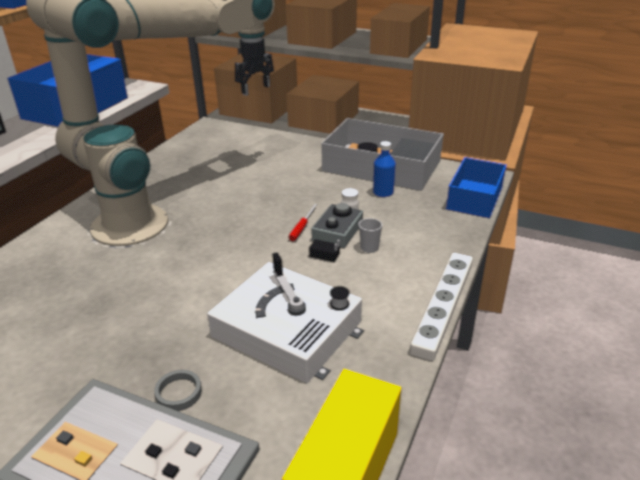

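The top view shows the control box at about (227,259), with the large button at (210,258) and the small one at (243,258). The gate box is on the robot's right, with its pivot at (409,224) and the black paddle at (376,262). The lever is at left front, which is shut. Next I'll measure these by masks.

```bash
cat > h.py <<'E'
import numpy as np,cv2
from station import *
from scipy.spatial.transform import Rotation as Ro
def ray(n,px):
    p=camera_params(n);K,R,t=p["camera_matrix"],p["R"],p["t"]
    return -R.T@t, R.T@np.linalg.solve(K,[px[0],px[1],1.])
def plane(n,px,z):
    c,d=ray(n,px); return c+d*(z-c[2])/d[2]
def tri(p1,p2,n1="top",n2="side"):
    c1,d1=ray(n1,p1);c2,d2=ray(n2,p2)
    s=np.linalg.lstsq(np.c_[d1,-d2],c2-c1,rcond=None)[0]
    a=c1+s[0]*d1;b=c2+s[1]*d2
    return (a+b)/2,np.linalg.norm(a-b)
def proj(n,X):
    p=camera_params(n);x=p["camera_matrix"]@(p["R"]@np.array(X)+p["t"]);return x[:2]/x[2]
def crop(im,x0,y0,x1,y1,f,name):
    cv2.imwrite(name,cv2.resize(im[y0:y1,x0:x1,::-1],None,fx=f,fy=f,interpolation=cv2.INTER_CUBIC))
def totool(X):
    s=observe();R=Ro.from_quat(s["tool_rot"]).as_matrix()
    return R.T@(np.array(X)-s["tool_pos"])
E
python3 - <<'E'
from h import *
t=cv2.imread("pics/top0.png")[:,:,::-1];s=cv2.imread("pics/side0.png")[:,:,::-1]
crop(t,340,170,470,310,4,"pics/tg.png"); crop(t,150,190,300,320,5,"pics/tc.png")
crop(s,200,240,370,380,4,"pics/sg.png"); crop(s,280,180,400,265,6,"pics/sc.png")
# gate top quad
hsv=cv2.cvtColor(np.ascontiguousarray(t),cv2.COLOR_RGB2HSV)
m=((hsv[:,:,2]>140)&(hsv[:,:,1]<25)).astype(np.uint8); m[:, :340]=0;m[:,470:]=0;m[:160]=0;m[320:]=0
cs,_=cv2.findContours(m,cv2.RETR_EXTERNAL,cv2.CHAIN_APPROX_NONE)
c=max(cs,key=cv2.contourArea);h=cv2.convexHull(c)
q=cv2.approxPolyDP(h,8,True)[:,0];print(cv2.contourArea(c),q)
for a in q: print(plane("top",a,0.07).round(4))
E
```

```text
10092.5 [[367 177]
 [459 193]
 [445 302]
 [350 286]]
[ 0.7505 -0.1231  0.07  ]
[ 0.717  -0.3343  0.07  ]
[ 0.4686 -0.2955  0.07  ]
[ 0.5001 -0.0855  0.07  ]
```

View pics/tg.png

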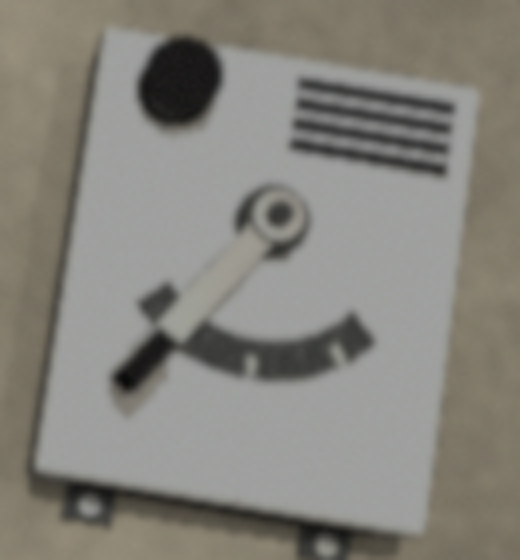

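View pics/sg.png

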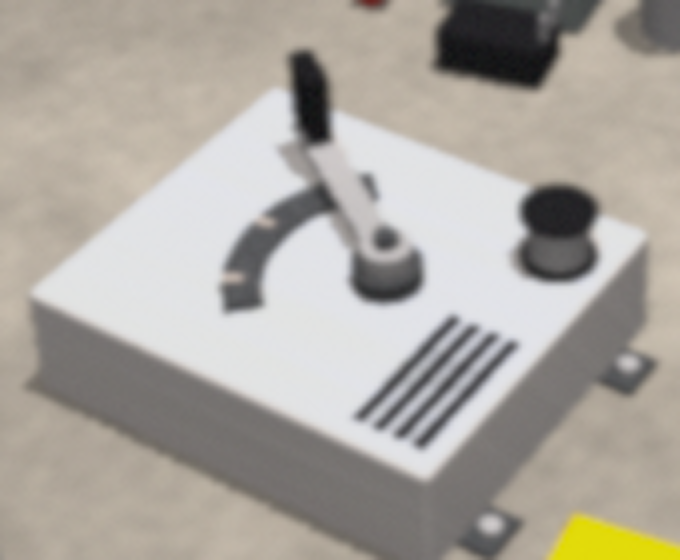

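View pics/tc.png

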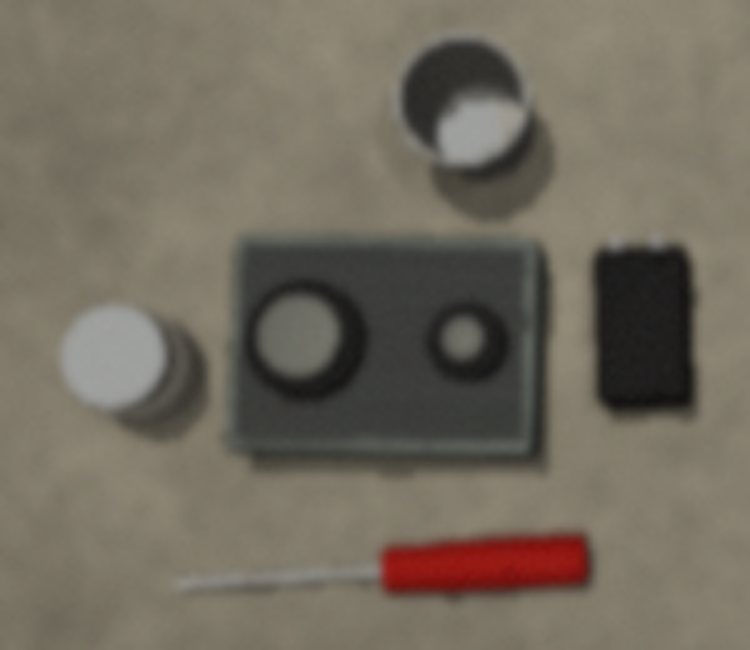

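View pics/sc.png

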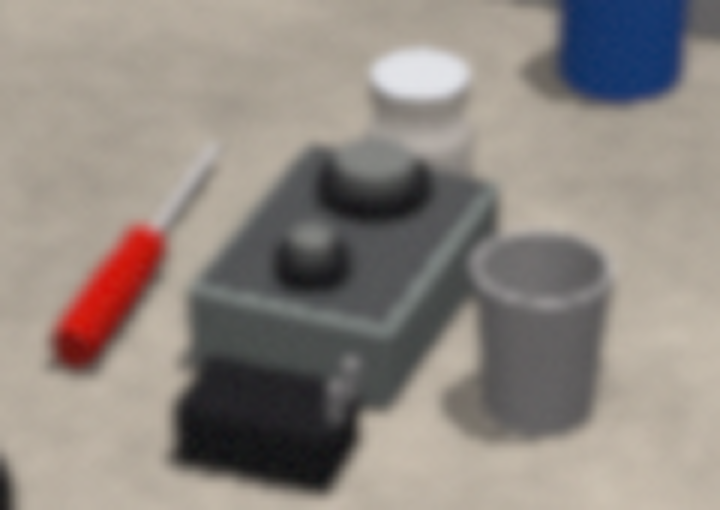

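Run:
```python
from h import *
q=np.array([[.7505,-.1231],[.717,-.3343],[.4686,-.2955],[.5001,-.0855]])
c=q.mean(0);e=(q[0]+q[1]-q[2]-q[3]);f=(q[0]+q[3]-q[1]-q[2])
yaw=(np.arctan2(e[1],e[0])+np.arctan2(-f[0],f[1]))/2
print(c,yaw)
piv=c+.03*np.array([np.cos(yaw),np.sin(yaw)])
# pivot hub seen: top crop (279,214), side crop (386,240); start & paddle top
print("piv pred",piv,"tri",tri((340+279/4,170+214/4),(200+386/4,240+240/4)))
a=np.pi-.6+yaw
pad=np.r_[piv+.115*np.array([np.cos(a),np.sin(a)]),.137]
print("pad",pad,(proj("top",pad)-[340,170])*4,(proj("side",pad)-[200,240])*4, "tri",tri((340+127/4,170+378/4),(200+302/4,240+56/4)))
for nm,a_,b_ in(("start",(298,335),(374,160)),("stop",(463,335),(312,240)),("jar",(113,357),(420,72))):
    print(nm,tri((150+a_[0]/5,190+a_[1]/5),(280+b_[0]/6,180+b_[1]/6)))
for a_ in((240,240),(540,240),(533,450),(230,448)): print(plane("top",(150+a_[0]/5,190+a_[1]/5),.045))
```

```text
[ 0.60905 -0.2096 ] -0.1525497742977541
piv pred [ 0.6387016  -0.21415876] tri (array([ 0.63925118, -0.21346788,  0.09714461]), np.float64(0.0027724600895394774))
pad [ 0.55475753 -0.13555601  0.137     ] [147.16513973 352.85468458] [306.5627292   63.40864743] tri (array([ 0.54362784, -0.12472456,  0.13154519]), np.float64(0.0038204577668241864))
start (array([0.56077281, 0.22918157, 0.06326835]), np.float64(0.0022143758273088007))
stop (array([0.56189527, 0.15547439, 0.06313759]), np.float64(0.001654389820511706))
jar (array([0.54988392, 0.31093516, 0.06414053]), np.float64(0.0035716729622644436))
[0.60530269 0.26150034 0.045     ]
[0.60791774 0.12444957 0.045     ]
[0.5115872  0.12405467 0.045     ]
[0.5100982  0.26057329 0.045     ]
```

Both views agree on the pivot to about 1 mm, and its triangulated height of 0.097 m fits the hub. The predicted paddle also lands on the seen paddle's middle. The start button is at about (0.560, 0.228, 0.063). Now I'll work out the approach shifts.

```bash
cat >> h.py <<'E'
PIV=np.array([.639,-.214]);YAW=-.1525
def tcp(v,back,rad=.115):
    a=np.pi-.6+YAW+v;r=np.array([np.cos(a),np.sin(a)]);t=np.array([-r[1],r[0]])
    return PIV+rad*r-back*t, np.arctan2(t[1],t[0])
def goal(xy,z,yaw=None):
    s=observe();R=Ro.from_quat(s["tool_rot"]).as_matrix()
    d=R.T@(np.r_[xy,z]-s["tool_pos"])*1000
    cur=np.arctan2(R[1,0],R[0,0]);out=d.round(1)
    if yaw is None: return out
    dt=-np.degrees(((yaw-cur)+np.pi/2)%np.pi-np.pi/2)
    return out,round(dt,1)
E
python3 - <<'E'
from h import *
p,y=tcp(0,.055);print(p,goal(p,.231,y),goal(p,.16,y))
E
```

```text
[ 0.59264264 -0.09525239] (array([-4.485e+02,  5.954e+02,  1.000e-01]), np.float64(26.7)) (array([-448.4,  595.4,   71.1]), np.float64(26.7))
```

```bash
python3 -m handwheel '-0.01 0.013 0 0; -0.03 0.04 0 1; -0.055 0.073 0 3; -0.08 0.106 0 5; -0.105 0.139 0 7; -0.13 0.173 0 9; -0.155 0.206 0 11; -0.18 0.239 0 13; -0.205 0.272 0 15; -0.225 0.299 0 16; -0.235 0.312 0 17; -0.24 0.319 0 17' 1 40
```

```text
clock: 1.3
tool_pos: [0.387, 0.1812, 0.2311]
tool_rot: [0.881, 0.473, -0.0, 0.0]
contact_force: [0.4, 0.1, -0.2]
grip_width: -0.0002
```

Run:
```python
from h import *
p,y=tcp(0,.055);print(observe()["tool_pos"],observe()["joints"].round(2),goal(p,.231,y))
```

```text
[0.38704774 0.18118212 0.23106354] [ 0.35 -0.23  1.67 -0.    1.71 -0.63] (array([-1.165e+02,  3.242e+02,  1.000e-01]), np.float64(9.5))
```

```bash
python3 -m handwheel '-0.006 0.016 0 1; -0.018 0.05 0 2; -0.03 0.083 0 4; -0.042 0.117 0 5; -0.054 0.15 0 6; -0.066 0.184 0 7; -0.078 0.217 0 8; -0.09 0.25 0 9; -0.102 0.284 0 9.5; -0.111 0.31 0 9.5; -0.1165 0.324 0 9.5; -0.1165 0.324 0 9.5'
```

```text
clock: 2.5
tool_pos: [0.5929, -0.0938, 0.2304]
tool_rot: [0.917, 0.399, -0.001, -0.0]
contact_force: [0.7, 0.3, -0.3]
grip_width: -0.0002
```

Run:
```python
from h import *
p,y=tcp(0,.055);print(observe()["tool_pos"],observe()["joints"].round(2),goal(p,.102,y))
for n in("side","top"):
    im=get_image(n)
    a=(200,160,400,340) if n=="side" else (310,150,470,310)
    crop(im,*a,3.5 if n=="side" else 3.5,f"pics/{n}1.png")
```

```text
[ 0.59291057 -0.09377342  0.23040196] [-0.22  0.27  1.16 -0.    1.71 -1.04] (array([ -1.2,   1. , 128.4]), np.float64(0.1))
```

View pics/side1.png

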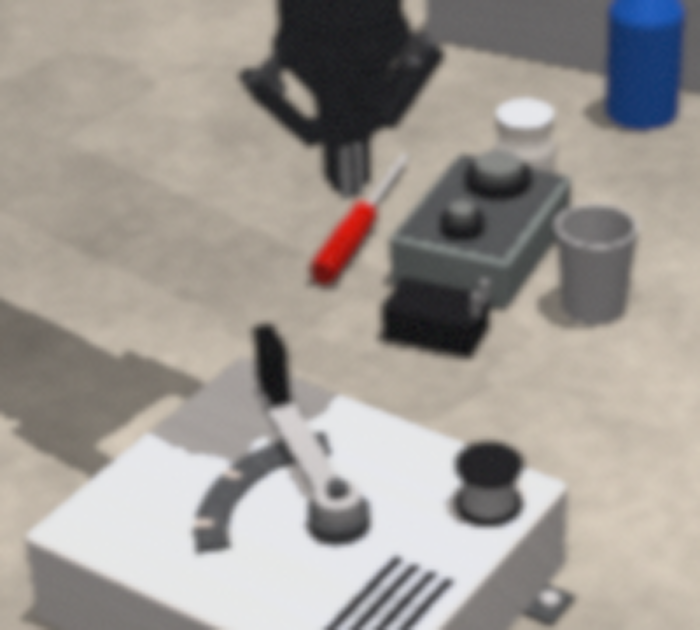

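View pics/top1.png

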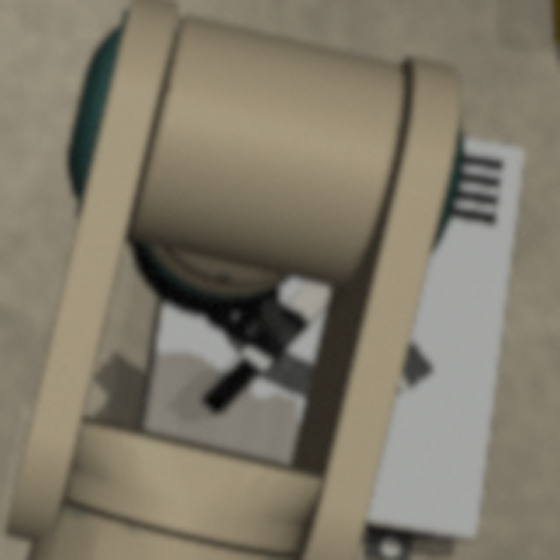

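The side view shows the closed fingertips at crop (347,190), behind and left of the paddle at crop (268,365). The knuckle linkages widen about 40 mm above the tips, so I'll push with the tip at z ≈ 0.110 to keep them above the paddle top. Descend first.

```bash
python3 -m handwheel '-0.001 0.001 0.01 0; -0.001 0.001 0.03 0; -0.001 0.001 0.055 0; -0.001 0.001 0.08 0; -0.001 0.001 0.1 0; -0.001 0.001 0.115 0; -0.001 0.001 0.12 0; -0.001 0.001 0.12 0; -0.001 0.001 0.12 0'
python3 - <<'E'
from h import *
s=observe();print(s["tool_pos"],s["contact_force"])
for v,b in((0,.03),(0,.02),(.15,.02),(.3,.02),(.45,.02),(.6,.02),(.75,.02),(.9,.02),(1.05,.02),(1.2,.02)):
    p,y=tcp(v,b);print(v,b,goal(p,.110,y))
im=get_image("side");crop(im,200,180,400,340,3.5,"pics/side2.png")
E
```

```text
clock: 3.5
tool_pos: [0.5933, -0.094, 0.1125]
tool_rot: [0.917, 0.399, 0.001, 0.001]
contact_force: [-0.1, 0.2, -0.1]
grip_width: -0.0
[ 0.59333792 -0.09396764  0.1125073 ] [-0.07235529  0.18265424 -0.12546893]
0 0.03 (array([-26.4,   0.3,   2.5]), np.float64(0.2))
0 0.02 (array([-36.4,   0.2,   2.5]), np.float64(0.2))
0.15 0.02 (array([-53.8,  -1.5,   2.4]), np.float64(-8.4))
0.3 0.02 (array([-71.3,  -0.7,   2.4]), np.float64(-17.0))
0.45 0.02 (array([-88.4,   2.8,   2.4]), np.float64(-25.6))
0.6 0.02 (array([-104.9,    8.8,    2.4]), np.float64(-34.2))
0.75 0.02 (array([-120.2,   17.2,    2.4]), np.float64(-42.8))
0.9 0.02 (array([-134.2,   27.8,    2.4]), np.float64(-51.4))
1.05 0.02 (array([-146.4,   40.3,    2.4]), np.float64(-60.0))
1.2 0.02 (array([-156.5,   54.5,    2.4]), np.float64(-68.6))
```

View pics/side2.png

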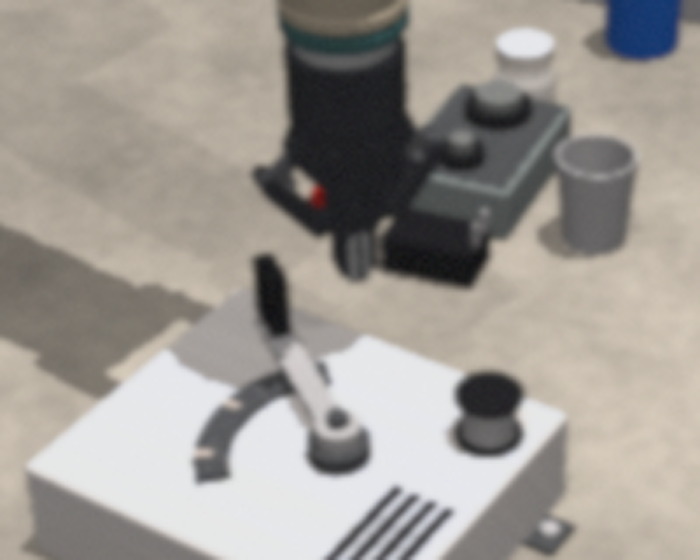

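The tip at crop (355,270) stands behind the paddle with clear air between. Now I'll push along the arc, in stages, checking force.

```bash
python3 -m handwheel '-0.01 0 0.002 0; -0.02 0 0.002 0; -0.027 0 0.002 0; -0.032 0 0.002 0; -0.036 0 0.002 0; -0.042 -0.001 0.002 -3; -0.048 -0.001 0.002 -6; -0.054 -0.0015 0.002 -8.4'
python3 - <<'E'
from h import *
s=observe();print(s["tool_pos"],s["contact_force"])
for v,b in((.3,.02),(.45,.02),(.6,.02),(.75,.02),(.9,.02),(1.05,.02),(1.2,.02)):
    p,y=tcp(v,b);print(v,b,goal(p,.110,y))
im=get_image("side");crop(im,200,180,400,340,3.5,"pics/side3.png")
E
```

```text
clock: 4.35
tool_pos: [0.5553, -0.1319, 0.1095]
tool_rot: [0.884, 0.467, 0.001, -0.0]
contact_force: [4.4, 3.0, -1.2]
grip_width: 0.0002
[ 0.55533777 -0.13192881  0.10952632] [ 4.3711783   2.95862331 -1.20261408]
0.3 0.02 (array([-17.6,  -1.3,  -0.5]), np.float64(-8.4))
0.45 0.02 (array([-35.1,  -0.4,  -0.5]), np.float64(-17.0))
0.6 0.02 (array([-52.2,   3.1,  -0.6]), np.float64(-25.6))
0.75 0.02 (array([-68.7,   9.1,  -0.6]), np.float64(-34.2))
0.9 0.02 (array([-84. ,  17.4,  -0.6]), np.float64(-42.8))
1.05 0.02 (array([-97.9,  28. ,  -0.7]), np.float64(-51.4))
1.2 0.02 (array([-110.1,   40.6,   -0.7]), np.float64(-60.0))
```

View pics/side3.png

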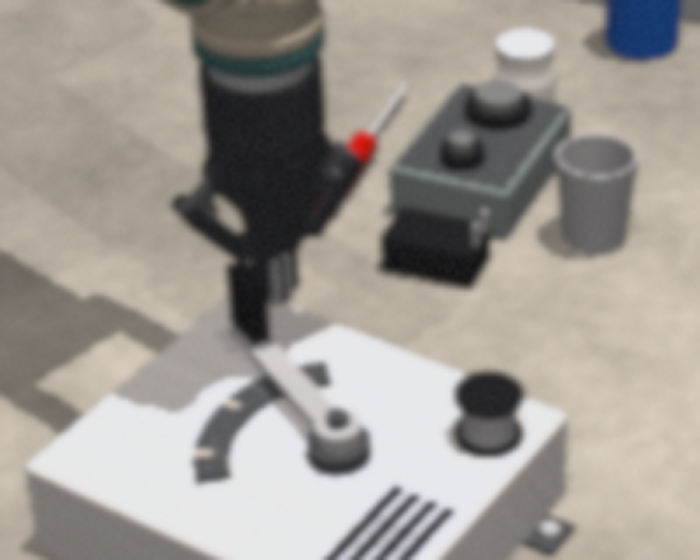

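The lever has started to move and the force is about 5 N; the tip bears on the paddle's flank with the linkage above it. I'll continue along the arc.

```bash
python3 -m handwheel '-0.006 -0.0005 0 -3; -0.012 -0.001 0 -6; -0.018 -0.001 0 -8.5; -0.024 -0.001 0 -11.5; -0.03 -0.0005 0 -14.5; -0.035 0 0 -17; -0.041 0.001 0 -20; -0.047 0.002 0 -23; -0.052 0.003 0 -25.5; -0.058 0.005 0 -28.5; -0.064 0.007 0 -31.5; -0.0685 0.009 0 -34'
python3 - <<'E'
from h import *
s=observe();print(s["tool_pos"],s["contact_force"],s["joints"].round(2))
for v,b in((.9,.02),(1.05,.02),(1.1,.02),(1.15,.02),(1.2,.02)):
    p,y=tcp(v,b);print(v,b,goal(p,.110,y))
im=get_image("side");crop(im,200,180,400,340,3.5,"pics/side4.png")
E
```

```text
clock: 5.6
tool_pos: [0.5237, -0.1935, 0.1093]
tool_rot: [0.71, 0.704, 0.001, -0.0]
contact_force: [1.9, 3.3, 0.5]
grip_width: -0.0002
[ 0.52365591 -0.19346824  0.10932585] [1.87007249 3.25675554 0.50190493] [-0.42  0.22  1.47  0.    1.46 -1.98]
0.9 0.02 (array([-17.7,  -1.2,  -0.7]), np.float64(-8.9))
1.05 0.02 (array([-35.1,  -0.2,  -0.7]), np.float64(-17.5))
1.1 0.02 (array([-40.9,   0.7,  -0.7]), np.float64(-20.3))
1.15 0.02 (array([-46.6,   1.9,  -0.7]), np.float64(-23.2))
1.2 0.02 (array([-52.2,   3.4,  -0.8]), np.float64(-26.1))
```

View pics/side4.png

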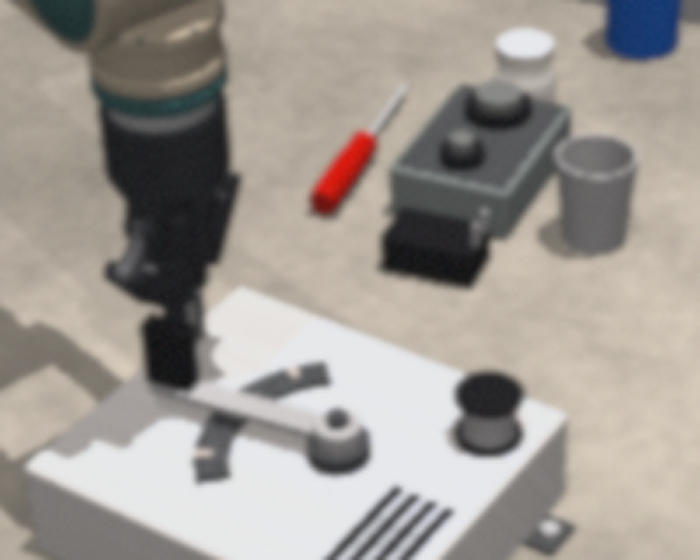

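The lever is past half; the fingers are still behind the paddle at crop (170,350). I'll push on to just short of the stop.

```bash
python3 -m handwheel '-0.006 -0.0005 0 -3; -0.012 -0.001 0 -6; -0.018 -0.001 0 -9; -0.024 -0.001 0 -12; -0.03 -0.0005 0 -15; -0.035 0 0 -17.5; -0.04 0.0005 0 -20; -0.044 0.001 0 -22; -0.047 0.002 0 -23; -0.047 0.002 0 -23'
python3 - <<'E'
from h import *
s=observe();print(s["tool_pos"],s["contact_force"],s["joints"].round(2))
for v,b in((1.15,.02),(1.2,.02),(1.2,.018)):
    p,y=tcp(v,b);print(v,b,goal(p,.110,y))
im=get_image("side");crop(im,200,180,400,340,3.5,"pics/side5.png")
im=get_image("top");crop(im,310,150,470,310,3.5,"pics/top5.png")
E
```

```text
clock: 6.65
tool_pos: [0.5251, -0.2414, 0.1093]
tool_rot: [0.556, 0.831, -0.0, 0.0]
contact_force: [-0.2, 0.6, 0.1]
grip_width: 0.0
[ 0.5251298  -0.24138052  0.10927102] [-0.18700712  0.6479022   0.05512697] [-0.49  0.27  1.4  -0.    1.47 -2.46]
1.15 0.02 (array([ 1.2,  0.6, -0.7]), np.float64(-0.4))
1.2 0.02 (array([-4.6, -0.2, -0.7]), np.float64(-3.2))
1.2 0.018 (array([-6.6, -0.1, -0.7]), np.float64(-3.2))
```

View pics/side5.png

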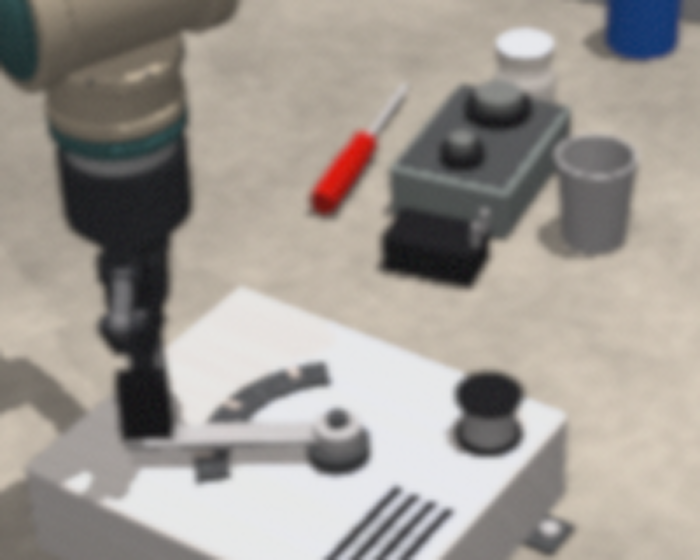

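View pics/top5.png

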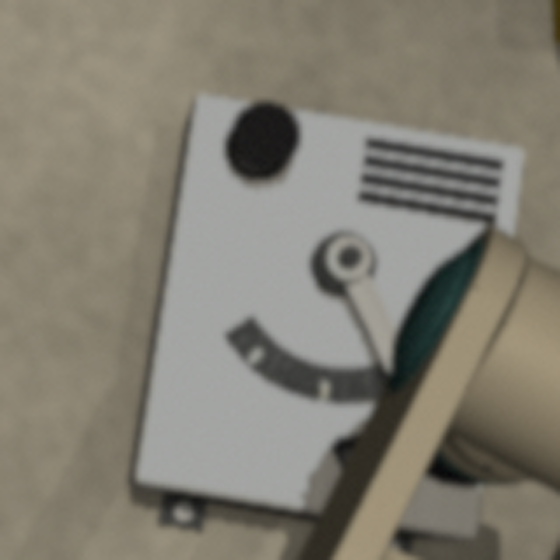

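The force has dropped to about 0.7 N, so the click has drawn the lever on. I'll push a few millimetres further to feel the stop.

```bash
python3 -m handwheel '-0.002 0 0 -1; -0.003 0 0 -2; -0.004 0 0 -3; -0.005 0 0 -3; -0.005 0 0 -3'
```

```text
clock: 7.25
tool_pos: [0.5266, -0.2448, 0.1092]
tool_rot: [0.534, 0.846, 0.0, -0.001]
contact_force: [-3.0, 5.3, 3.1]
grip_width: 0.0003
```

```bash
python3 -m handwheel '-0.001 0 0 0; -0.002 0 0 0; -0.002 0 0 0'; python3 -m handwheel '-0.001 0 0 0; -0.001 0 0 0'
```

```text
clock: 7.55
tool_pos: [0.5267, -0.2449, 0.1092]
tool_rot: [0.533, 0.846, 0.001, -0.003]
contact_force: [-10.1, 13.3, 6.5]
grip_width: 0.0
clock: 7.75
tool_pos: [0.5267, -0.245, 0.1092]
tool_rot: [0.533, 0.846, 0.001, -0.004]
contact_force: [-12.6, 15.4, 10.9]
grip_width: 0.0001
```

The TCP stays put while the force rises, so that is the hard end stop. I'll back off, rise and look.

```bash
python3 -m handwheel '0.006 0 0 0; 0.016 0 0 0; 0.028 0 0 0; 0.04 0 0 0; 0.045 0 -0.01 0; 0.045 0 -0.035 0; 0.045 0 -0.065 0; 0.045 0 -0.095 0; 0.045 0 -0.115 0; 0.045 0 -0.12 0; 0.045 0 -0.12 0'
python3 - <<'E'
from h import *
s=observe();print(s["tool_pos"],s["contact_force"],s["joints"].round(2))
print(goal([.560,.228],.16,0), goal([.560,.228],.16,np.pi/2))
im=get_image("side");crop(im,200,180,400,340,3.5,"pics/side6.png")
im=get_image("top");crop(im,310,150,470,310,3.5,"pics/top6.png")
E
```

```text
clock: 8.85
tool_pos: [0.5092, -0.2078, 0.2301]
tool_rot: [0.534, 0.846, 0.0, 0.001]
contact_force: [0.3, -0.6, 0.3]
grip_width: -0.0004
[ 0.50915084 -0.20775542  0.23011856] [ 0.31048978 -0.57834158  0.34159278] [-0.45  0.12  1.33  0.    1.69 -2.47]
(array([371.6, 233.2,  69.9]), np.float64(-64.5)) (array([371.6, 233.2,  69.9]), np.float64(25.5))
```

View pics/side6.png

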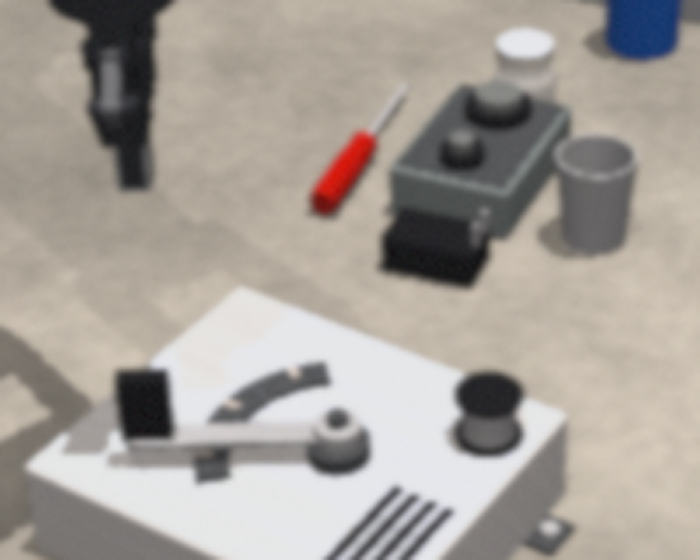

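View pics/top6.png

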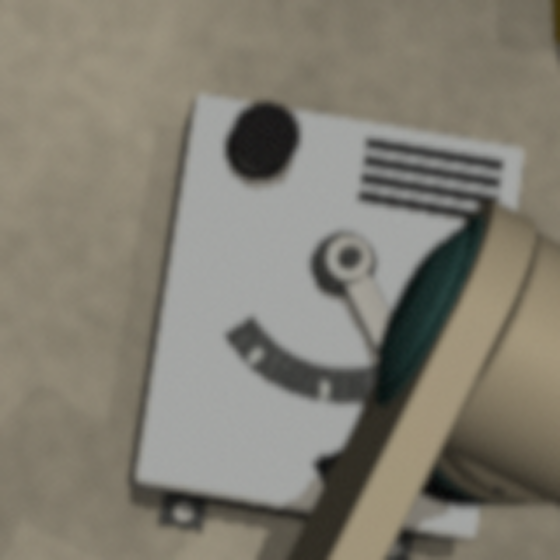

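The lever rests at the open mark. Its angle gets measured once the arm is clear of the view. I'll move to above the start button, staying high.

```bash
python3 -m handwheel '0.012 0.0075 0 0; 0.04 0.025 0 0; 0.075 0.047 0 0; 0.115 0.072 0 0; 0.155 0.097 0 0; 0.195 0.122 0 0; 0.235 0.147 0 0; 0.275 0.173 0 0; 0.315 0.198 0 0; 0.345 0.2165 0 0; 0.365 0.229 0 0; 0.3715 0.233 0 0'
python3 - <<'E'
from h import *
im=get_image("side");crop(im,200,180,400,340,3.5,"pics/side7.png");cv2.imwrite("pics/side7f.png",im[:,:,::-1])
im=get_image("top");crop(im,310,150,470,310,3.5,"pics/top7.png");cv2.imwrite("pics/top7f.png",im[:,:,::-1])
s=observe();print(s["tool_pos"],s["contact_force"],s["joints"].round(2))
for v in(.95,1.1,1.2):
    p,_=tcp(v,0);b,_=tcp(v,0,.0575)
    print(v,"pad",[((proj(n,np.r_[p,.137])-o)*3.5).round(1) for n,o in(("side",[200,180]),("top",[310,150]))],
     "barmid",[((proj(n,np.r_[b,.091])-o)*3.5).round(1) for n,o in(("side",[200,180]),("top",[310,150]))])
print(goal([.560,.228],.075))
E
```

```text
clock: 10.15
tool_pos: [0.5584, 0.2308, 0.2278]
tool_rot: [0.532, 0.846, -0.001, -0.001]
contact_force: [-0.1, -0.6, -0.5]
grip_width: -0.0003
[0.55889788 0.22869654 0.22826985] [ 0.29172755 -0.82984563 -0.22574996] [ 0.33  0.28  1.15  0.    1.71 -1.69]
0.95 pad [array([148.2, 344.8]), array([403.6, 429.5])] barmid [array([244.3, 416. ]), array([366. , 346.2])]
1.1 pad [array([140.8, 362.4]), array([431.3, 422.2])] barmid [array([241.1, 425. ]), array([379.1, 342.7])]
1.2 pad [array([138.1, 374.5]), array([448.8, 415.1])] barmid [array([240.2, 431.2]), array([387.4, 339.4])]
[ -1.1   1.  153.3]
```

View pics/top7.png

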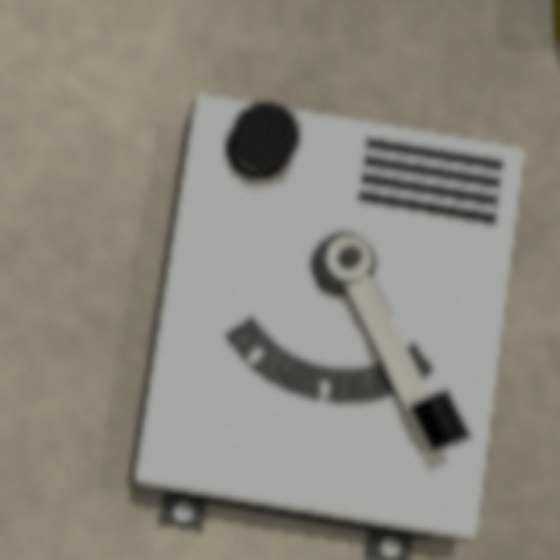

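View pics/side7.png

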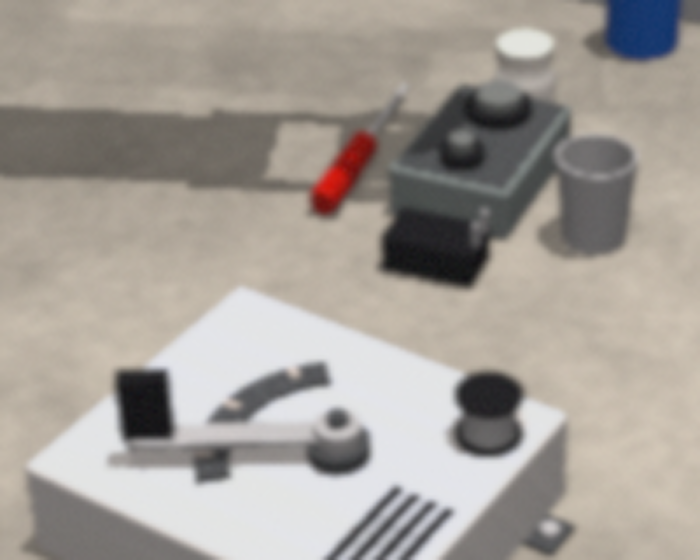

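The paddle top at top-crop (448,415) and side-crop (144,374), and the bar's middle, match the prediction for v = 1.2, so the gate is fully open. Now I'll descend over the start button.

```bash
python3 -m handwheel '-0.001 0.001 0.01 0; -0.001 0.001 0.035 0; -0.001 0.001 0.065 0; -0.001 0.001 0.095 0; -0.001 0.001 0.12 0; -0.001 0.001 0.138 0; -0.001 0.001 0.145 0; -0.001 0.001 0.145 0; -0.001 0.001 0.145 0'
python3 - <<'E'
from h import *
im=get_image("side");crop(im,270,130,400,260,4.5,"pics/side8.png")
s=observe();print(s["tool_pos"],s["contact_force"]);print(goal([.560,.228],.063))
E
```

```text
clock: 11.15
tool_pos: [0.5615, 0.2269, 0.0854]
tool_rot: [0.534, 0.845, 0.001, 0.0]
contact_force: [-0.6, 0.5, -0.3]
grip_width: 0.0001
[0.56165071 0.22718507 0.08578453] [ 0.1771607  -0.19475373  0.91883727]
[ 1.5 -1.2 22.8]
```

View pics/side8.png

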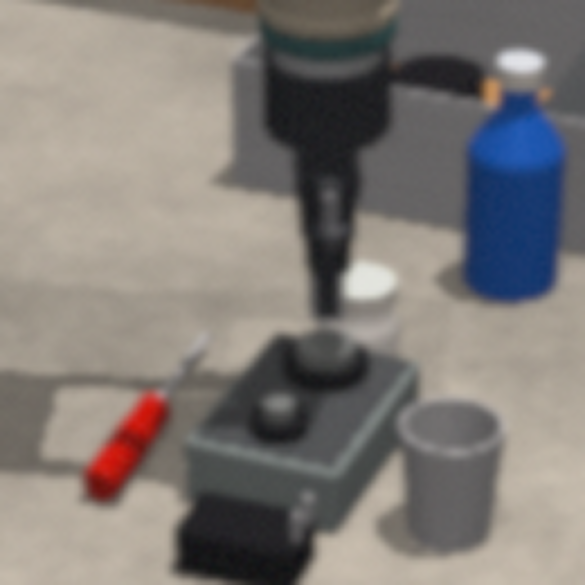

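The tip at crop (328,318) is right above the large button's centre at crop (328,345). Press in small steps.

```bash
python3 -m handwheel '0.001 -0.001 0.008 0; 0.001 -0.001 0.015 0; 0.001 -0.001 0.019 0; 0.001 -0.001 0.022 0; 0.001 -0.001 0.024 0; 0.001 -0.001 0.024 0'
```

```text
clock: 11.8
tool_pos: [0.5594, 0.2279, 0.061]
tool_rot: [0.534, 0.846, -0.0, -0.0]
contact_force: [-4.2, -0.9, 6.9]
grip_width: 0.0001
```

```bash
python3 -m handwheel '0 0 0.002 0; 0 0 0.004 0; 0 0 0.004 0'
```

```text
clock: 12.1
tool_pos: [0.5596, 0.228, 0.0607]
tool_rot: [0.534, 0.846, 0.0, 0.0]
contact_force: [-15.5, -5.9, 26.3]
grip_width: -0.0
```

Run:
```python
from h import *
im=get_image("side");crop(im,300,170,370,230,8,"pics/side9.png")
im=get_image("top");crop(im,150,190,300,320,5,"pics/top9.png")
s=observe();print(s["tool_pos"],s["contact_force"])
```

```text
[0.55964885 0.22795936 0.06066275] [-16.11363276  -4.41942878  25.8320639 ]
```

View pics/side9.png

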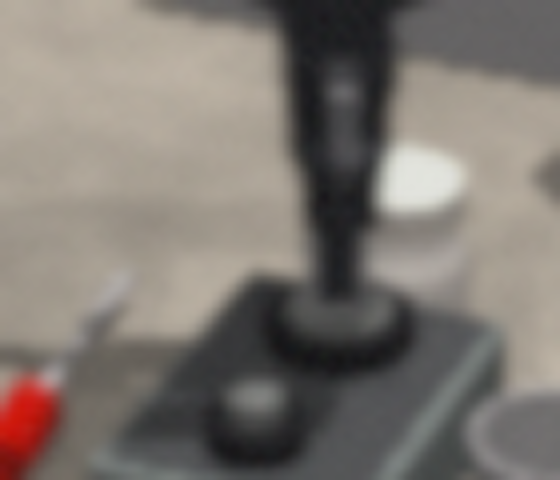

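View pics/top9.png

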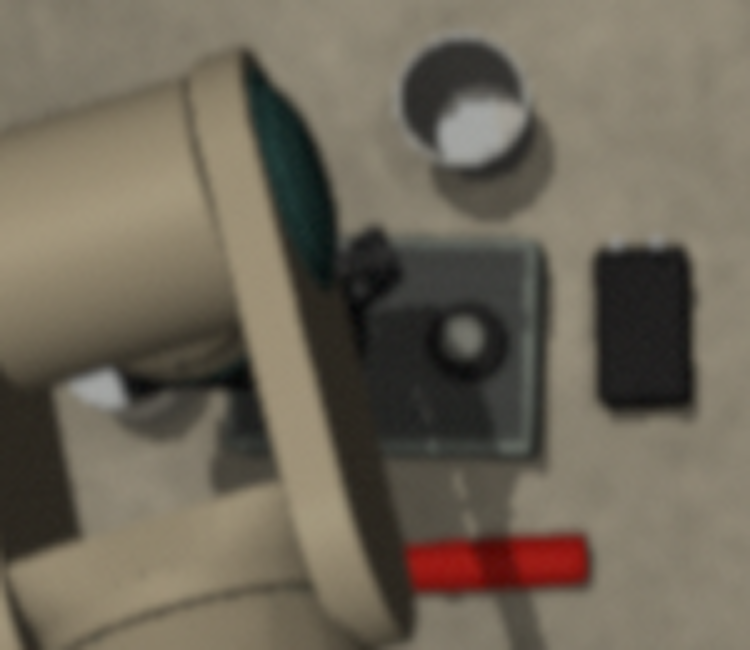

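The large button now stands visibly lower in its collar, and z holds at 0.0607 while the force rises from 7 to 26 N, so it has bottomed. Let it up and retreat.

```bash
python3 -m handwheel '0 0 -0.004 0; 0 0 -0.01 0; 0 0 -0.02 0; 0 0 -0.04 0; 0 0 -0.07 0; 0 0 -0.1 0; 0 0 -0.13 0; 0 0 -0.15 0; 0 0 -0.16 0; 0 0 -0.16 0'
python3 - <<'E'
from h import *
im=get_image("side");crop(im,300,170,370,230,8,"pics/side10.png");cv2.imwrite("pics/side10f.png",im[:,:,::-1])
im=get_image("top");cv2.imwrite("pics/top10f.png",im[:,:,::-1])
s=observe();print(s["tool_pos"],s["contact_force"],s["clock"])
E
```

```text
clock: 13.2
tool_pos: [0.5601, 0.228, 0.2177]
tool_rot: [0.534, 0.846, 0.001, 0.001]
contact_force: [0.7, 0.8, -1.0]
grip_width: -0.0
[0.55924801 0.2277241  0.21490356] [-0.6420171  -0.18090691  0.30069603] 13.3
```

View pics/side10.png

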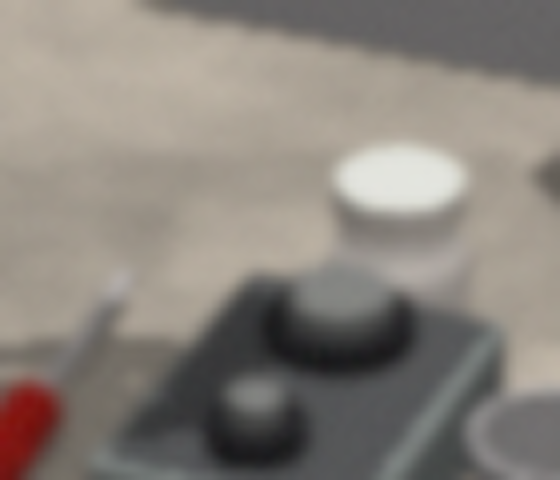

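View pics/side10f.png

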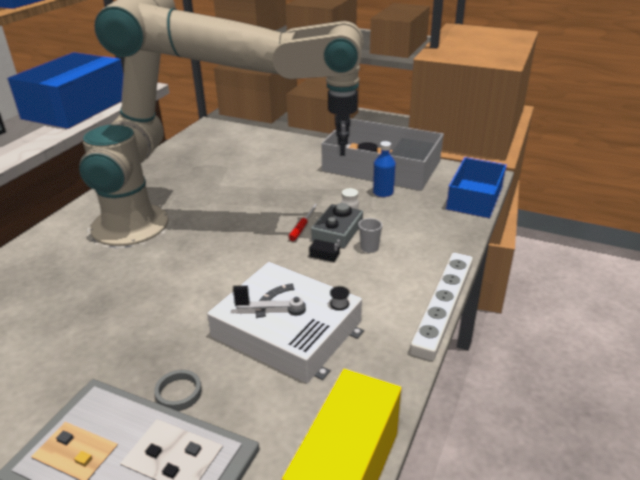

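View pics/top10f.png

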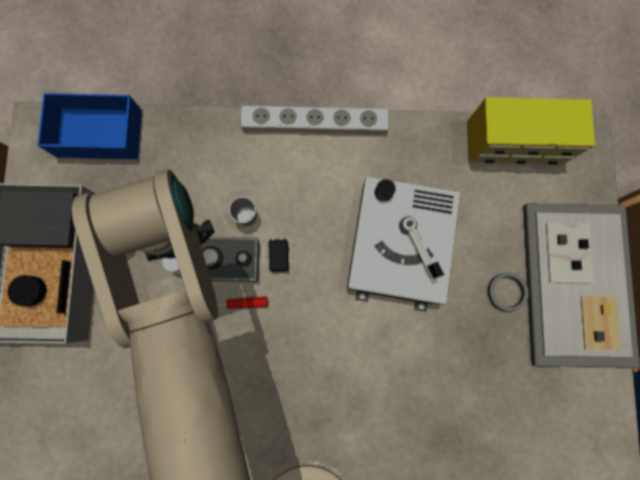

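The button is up again, its top about 2 px higher than when pressed (≈ 6 mm). The lever is at the open mark (paddle at top px (436,268)), and the loose items stand where they were. Hand in.

```bash
python3 -m handwheel '0 0 0 0; 0 0 0 0; 0 0 0 0'; python3 -c "
from station import *
print(sign_off())"
```

```text
clock: 13.6
tool_pos: [0.5594, 0.2278, 0.2155]
tool_rot: [0.534, 0.846, -0.0, -0.0]
contact_force: [0.2, -0.6, 0.0]
grip_width: -0.0001
the job is handed in; nothing more can be done
None
```

The gate is fully open and the start button has been pressed to the bottom and released, in that order. I handed the job in at 13.6 s.

- **Lever:** I pushed the paddle with closed fingertips from shut, past the half-open click, to the end stop. There the force rose to about 22 N with no further movement. After the fingers withdrew, both pictures matched an angle of 1.2 rad.
- **Start button:** I pressed it once, after checking that the gate was open. The tip stopped at 0.061 m while the upward force rose from 7 to 26 N. After release, the picture showed the button up again.
- **Rest of the bench:** I kept clear of the stop button and the loose items, and by eye they looked unmoved in the last pictures. The arm partly hid the jar and the screwdriver in the top view, but both showed in place in the side view. The tool was in free air at hand-in.

One reading didn't fit well: while the button was bottomed there was a sideways force of about 16 N. I put it down to the arm flexing but didn't confirm that. I also judged the button's height by eye (about 2 pixels, roughly 6 mm), not by a separate measurement.

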